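# Feel along the row of spring ball lifters on the machine bed

### The arm

A 6-joint arm with a two-finger parallel gripper is mounted at the origin on the work surface. World frame = base frame: x ahead of the robot, y to its left, z up, the work surface at z = 0. Lengths are in m, angles in rad, forces in N, time in s.
With the tool pointing down it reaches from about 0.275 to 0.75 m from the base axis. Payload 10.2 kg.
Tool frame: the origin (TCP) lies midway between the tips of the shut fingers; the grasp point (between the pads) lies 19 mm behind it (env.hold_point_z is the distance from the TCP to the grasp point, in m); x points along the fingers, z is the direction in which the jaws open and shut, and the axes are right-handed (so a half turn about x gives the same grasp; the last joint's range is limited). The gripper opens to 85 mm and grips with 20 to 120 N. Pads are 22 mm wide; open, the fingers measure 114 mm over their backs; the gripper's body (76 mm by 85 mm) begins 54 mm behind the grasp point. The pads swing forward as they close: fully open they stand 13 mm farther back than shut.
Start: joints at [0.959, 0.313, 1.498, -0, 1.331, -0.223], TCP at [0.199, 0.486, 0.231] pointing down, gripper open.
Joint ranges: [-2.94, 2.94], [-0.97, 2.17], [0.19, 2.56], [-1.23, 4.37], [0.02, 3.11], [-2.88, 2.88]. Speed limits (rad/s): [2.39, 2.39, 3.01, 3.14, 3.14, 3.14].

### API

Orientations are given as a unit quaternion [x, y, z, w].
In Python, from bench import env, kinematics, monitor, eyes, job gives the robot as it stands. The module is installed in compiled form; this text tells all that it offers. Calls block until the motion is done:
- env.reach(position, orientation): joint-space move of the TCP to a pose.
- env.movel(position, velocity=0.15, frame=None, guard=None): straight line of the TCP; frame=None keeps the orientation; velocity is the mean speed in m/s. With guard (N) it stops when the force on the tool has changed by that much, and returns True; else False.
- env.set_joints(angles): joint-space move.
- env.release() and env.close_gripper(effort=None): open the fingers fully, or close them until they stop; effort is the grip in N (None keeps the last).
- env.hold(seconds).
- kinematics.ik(position, orientation): joint angles nearest the present ones, or None.
- monitor.sense(): the state.
- eyes.grab_frame(name): name is "scene" or "top" or "wrist"; returns a dict with "frame" (384x512x3 uint8, red, green, blue), "mtx" (3x3 intrinsics, pixels), "k1" (the pictures are not rectified: a ray, as slopes to the right and down, at radius r is drawn at 1 + k1 r^2 times it, then the intrinsics apply), "view" (4x4, takes a point from world to camera coordinates). Camera axes: x right, y down, z forward; pixel columns grow to the right and rows downward; lengths in m; the calibration is good to about 2 mm. A picture is of the moment at which its call begins. There is no depth.
A pose or a line that the arm cannot do raises env.MotionError and nothing moves.
- job.hand_in(): hands the job in, once; it reports no verdict.
The state is a dict: "clock": time; "joints": joint angles; "qvel": joint speeds; "joint_efforts": joint torques, N m; "position": TCP position; "ee_rot": TCP orientation; "contact_force": force on the tool from outside, world axes, zero at the start; "ft_torque": the same for the moment, N m; "finger_gap": opening from 0.0 (shut) to 1.0 (fully open).
Only numpy, scipy, OpenCV 4.12 (cv2) and the standard library are available. Lean on these libraries where they do the work, as an engineer would, in place of code of your own. Each camera call takes 0.05 s, during which the arm holds its last target.

### The job

Check the spring ball lifters on the grey bed plate: with closed fingertips trace the zigzag row from the yellow-collared ball to the blue-collared one, lightly pressing each ball in turn, one at a time, to about half of its travel, and letting it spring back. Go straight from ball to ball, keeping the fingertips low (no more than about 2 cm above the balls). Do not ram the balls or hit the plate, leave the loose parts and tools where they are, and finish clear of everything.

Things in the scene. Friction and masses are not known exactly. Their poses are not given: they have to be found in the camera images.
- plate: grey steel machine bed plate fixed flat on the bench, 300 (its x) x 160 (its y) x 28 mm thick, with five dark slots across it (along its y); origin at the centre of its underside, on the bench. It may lie any way round. Lifters 1 to 5 stand on it 52 mm apart along its x (-x end striped yellow, +x end blue), each up to 20 mm to either side along its slot: a zigzag row
- lifter1: first lifter, at one end of the row, with a YELLOW collar: a fixed round collar 38 mm wide and 12 mm high on the plate, holding a 30 mm steel ball. Origin on the axis, at the collar's underside (on the plate's top, 28 mm above the bench); the ball's top at rest is 28 mm above this origin (56 mm above the bench)
- lifter2: second lifter, dark collar, next to the first: a fixed round collar 38 mm wide and 12 mm high on the plate, holding a 30 mm steel ball. Origin on the axis, at the collar's underside (on the plate's top, 28 mm above the bench); the ball's top at rest is 28 mm above this origin (56 mm above the bench)
- lifter3: third lifter, dark collar, in the middle: a fixed round collar 38 mm wide and 12 mm high on the plate, holding a 30 mm steel ball. Origin on the axis, at the collar's underside (on the plate's top, 28 mm above the bench); the ball's top at rest is 28 mm above this origin (56 mm above the bench)
- lifter4: fourth lifter, dark collar, between the middle one and the blue one: a fixed round collar 38 mm wide and 12 mm high on the plate, holding a 30 mm steel ball. Origin on the axis, at the collar's underside (on the plate's top, 28 mm above the bench); the ball's top at rest is 28 mm above this origin (56 mm above the bench)
- lifter5: fifth and last lifter, at the other end of the row, with a BLUE collar: a fixed round collar 38 mm wide and 12 mm high on the plate, holding a 30 mm steel ball. Origin on the axis, at the collar's underside (on the plate's top, 28 mm above the bench); the ball's top at rest is 28 mm above this origin (56 mm above the bench)
- ball1 (a joint): how far the ball of lifter1 is pressed straight down, m: 0 up (rest), 0.010 at its stop; the spring needs about 1.5 N to start and 4.5 N at the stop, the ball springs back by itself
- ball2 (a joint): how far the ball of lifter2 is pressed straight down, m: 0 up (rest), 0.010 at its stop; spring as for ball1
- ball3 (a joint): how far the ball of lifter3 is pressed straight down, m: 0 up (rest), 0.010 at its stop; spring as for ball1
- ball4 (a joint): how far the ball of lifter4 is pressed straight down, m: 0 up (rest), 0.010 at its stop; spring as for ball1
- ball5 (a joint): how far the ball of lifter5 is pressed straight down, m: 0 up (rest), 0.010 at its stop; spring as for ball1
- tnut: loose dark steel T-nut lying on the plate, 26 x 20 x 16 mm; origin under its centre
- bolt: loose short bolt standing head-down on the plate, head 20 mm across, 28 mm tall, brass-coloured shank; origin under its centre
- stepblock: loose green stepped clamping block on the plate, 44 x 18 x 24 mm; origin under its centre
- can: plain red drink can standing on the bench beside the plate, 66 mm wide, 122 mm tall; origin under its centre
- oil: grey oil bottle with a red cap standing on the bench, 56 mm wide, 150 mm tall; origin under its centre
- wrench: wrench lying on the bench; origin under its middle
- brush: brush lying on the bench; origin under its middle

How it is judged:
By the outcome, as a careful person would: the job done as asked, in the order asked, and still so for the second after the job is handed in, with the robot touching nothing.
It also fails if it takes over 48 s, if anything falls off the work surface, if the arm or the gripper's body presses on something with over 40 N, if the wrist force passes 120 N, or if a joint passes its speed limit or range.

## Working session

There is one attempt and no reset: what is moved stays moved. The work goes in short steps, each a Python script; the robot and the scene stay as the last script left them, time stands still between calls to the robot, and variables do not carry over. Pictures are saved under pics/ and viewed, and the job is handed in when it is done.

```bash
mkdir -p pics; python3 - <<'E'
from bench import env, kinematics, monitor, eyes, job
import cv2,pickle
s=monitor.sense();print({k:s[k] for k in('clock','position','ee_rot','contact_force','finger_gap')})
d={}
for n in("scene","top","wrist"):
    f=eyes.grab_frame(n);d[n]=f;cv2.imwrite(f"pics/{n}0.png",f["frame"][:,:,::-1]);print(n,f["mtx"].tolist(),f["k1"],f["view"].round(4).tolist())
pickle.dump(d,open("f0.pkl","wb"))
E
```

```text
{'clock': 0.0, 'position': array([0.19886674, 0.48560169, 0.23074322]), 'ee_rot': array([-0.39416066,  0.58758968,  0.39384056,  0.5867413 ]), 'contact_force': array([-0.08588069,  0.25612624,  0.48641429]), 'finger_gap': 1.001623020764376}
scene [[475.1347399471257, 0.0, 253.49097666737325], [0.0, 475.1347399471257, 200.32525261551788], [0.0, 0.0, 1.0]] -0.16281137579883853 [[0.54, 0.8416, 0.0108, -0.3148], [0.6728, -0.4239, -0.6064, -0.3027], [-0.5058, 0.3347, -0.7951, 1.6119], [0.0, 0.0, 0.0, 1.0]]
top [[353.9183344912541, 0.0, 252.84216890274885], [0.0, 353.9183344912541, 187.23986161400532], [0.0, 0.0, 1.0]] -0.001722180857409286 [[-0.0153, -0.9997, -0.018, 0.0226], [-0.9976, 0.0164, -0.0673, 0.541], [0.0676, 0.017, -0.9976, 0.8853], [0.0, 0.0, 0.0, 1.0]]
wrist [[299.10472341840534, 0.0, 254.85203993969338], [0.0, 299.10472341840534, 195.03830834954468], [0.0, 0.0, 1.0]] -0.06146704010485142 [[0.3786, 0.9256, -0.0013, -0.525], [0.8838, -0.3611, 0.2976, -0.0383], [0.2749, -0.1138, -0.9547, 0.3794], [0.0, 0.0, 0.0, 1.0]]
```

View pics/scene0.png

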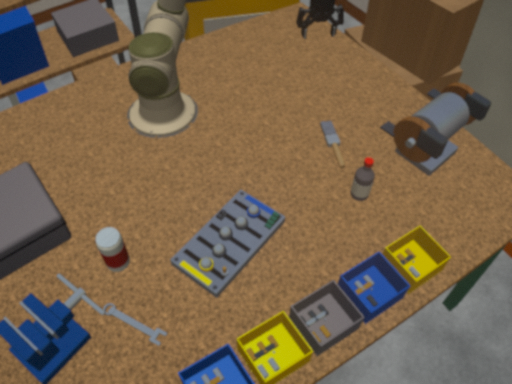

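View pics/top0.png

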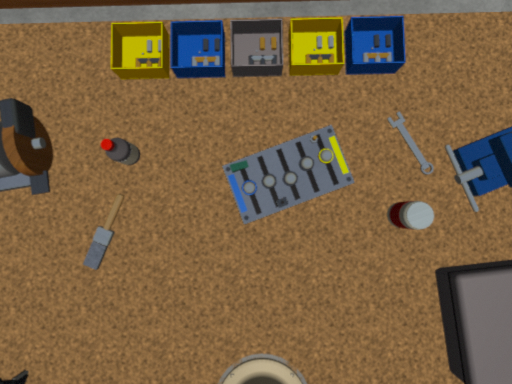

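View pics/wrist0.png

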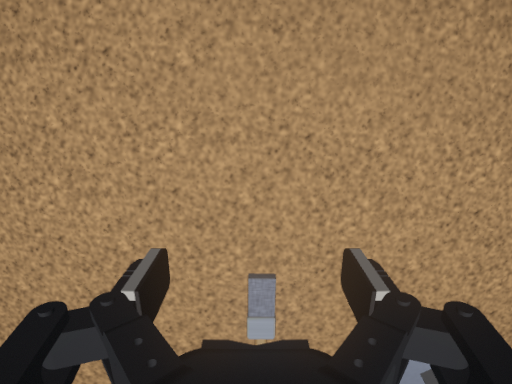

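The scene and top views both show the plate near the middle: yellow end at about (338,155) in the top view, blue end at about (237,192), and balls between them. The wrist view shows only bench and the brush. I'll enlarge the plate next.

```bash
cat > h.py <<'E'
import numpy as np,cv2
def ray(f,uv):
    K,k1,V=np.array(f["mtx"]),f["k1"],np.array(f["view"])
    p=cv2.undistortPoints(np.array(uv,float).reshape(-1,1,2),K,np.array([k1,0,0,0.]))[:,0]
    R,t=V[:3,:3],V[:3,3]
    return -R.T@t, np.c_[p,np.ones(len(p))]@R
def toplane(f,uv,z):
    o,d=ray(f,uv); return o+d*((z-o[2])/d[:,2])[:,None]
def proj(f,P):
    V=np.array(f["view"]);return cv2.projectPoints(np.array(P,float).reshape(-1,3),cv2.Rodrigues(V[:3,:3])[0],V[:3,3],np.array(f["mtx"]),np.array([f["k1"],0,0,0.]))[0][:,0]
E
python3 - <<'E'
import pickle,cv2
d=pickle.load(open('f0.pkl','rb'))
a=d['top']['frame'][115:230,215:365,::-1];cv2.imwrite('pics/top0c.png',cv2.resize(a,None,fx=5,fy=5,interpolation=cv2.INTER_CUBIC))
a=d['scene']['frame'][180:300,165:295,::-1];cv2.imwrite('pics/scene0c.png',cv2.resize(a,None,fx=5,fy=5,interpolation=cv2.INTER_CUBIC))
E
```

```text
(no output)
```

View pics/top0c.png

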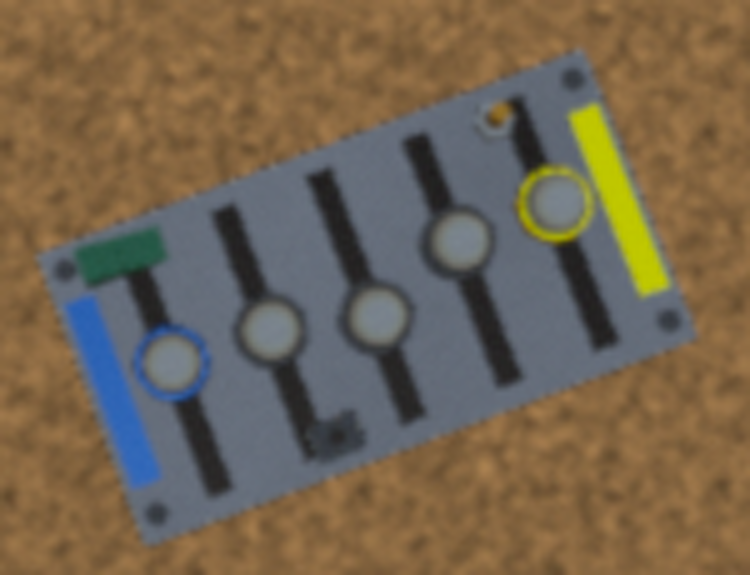

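View pics/scene0c.png

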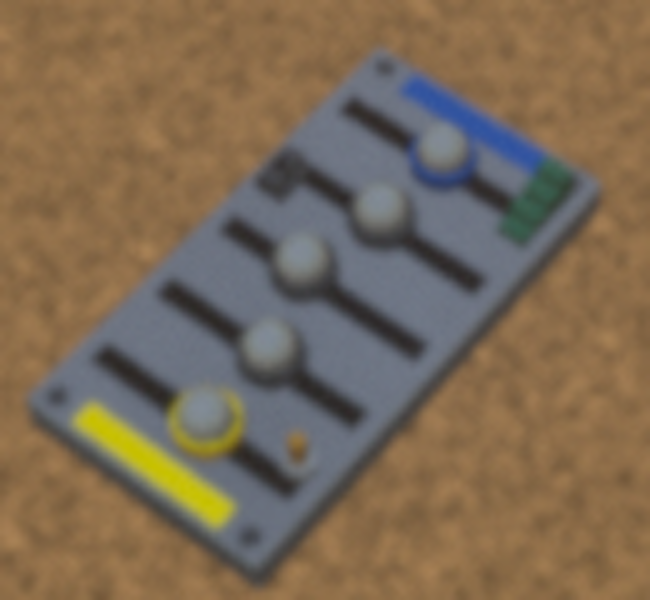

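```bash
python3 - <<'E'
import pickle,cv2,numpy as np
from h import *
d=pickle.load(open('f0.pkl','rb'))
g={'top':[(555,203),(460,241),(377,317),(271,330),(171,362)],'scene':[(206,412),(269,345),(302,260),(380,210),(442,148)]}
off={'top':(215,115),'scene':(165,180)}
Z={}
for n in g:
    f=d[n]; G=cv2.cvtColor(f['frame'],cv2.COLOR_RGB2HSV).astype(float)
    P=[]
    x0,y0=off[n]; a=f['frame'][y0:y0+120,x0:x0+150]; hsv=cv2.cvtColor(cv2.resize(a,None,fx=5,fy=5,interpolation=cv2.INTER_CUBIC),cv2.COLOR_RGB2HSV)
    for c in g[n]:
        # bright, grey blob about the seed
        v=hsv[int(c[1]),int(c[0]),2]
        m=((hsv[...,1]<60)&(hsv[...,2]>(125 if n=='top' else 100))).astype(np.uint8)
        disk=np.zeros_like(m);cv2.circle(disk,c,38,1,-1)
        M=cv2.moments(m*disk,True); u=M['m10']/M['m00'],M['m01']/M['m00']
        print(n,c,hsv[c[1],c[0]],np.round(u,1),'r',round((M['m00']/np.pi)**.5,1))
        P.append(((np.array(c)+.5)/5-.5+off[n]))
    Z[n]=toplane(f,P,0.041); print(Z[n].round(4).tolist())
    L=np.linalg.norm(Z[n][0]-Z[n][4]);print(L)
E
```

```text
top (555, 203) [103  33 140] [562.  201.2] r 20.4
top (460, 241) [106  34 141] [462.9 239.9] r 19.8
top (377, 317) [105  36 141] [379.6 316.7] r 20.2
top (271, 330) [106  34 141] [272.1 330.6] r 19.9
top (171, 362) [106  34 141] [172.  363.1] r 19.9
[[0.6169, -0.1692, 0.041], [0.5987, -0.1214, 0.041], [0.5613, -0.0792, 0.041], [0.5557, -0.0264, 0.041], [0.5406, 0.0237, 0.041]]
0.20743858091762424
scene (206, 412) [104  33 147] [205.8 404.7] r 30.0
scene (269, 345) [103  33 146] [269.8 335.5] r 29.5
scene (302, 260) [103  25 144] [303.2 249.5] r 29.0
scene (380, 210) [101  25 142] [381.7 198.9] r 28.7
scene (442, 148) [104  27 144] [438.7 144.1] r 26.3
[[0.6164, -0.1672, 0.041], [0.5989, -0.1195, 0.041], [0.5623, -0.0778, 0.041], [0.5568, -0.0254, 0.041], [0.5396, 0.0256, 0.041]]
0.20754594310074803
```

Balls agree to about 2 mm between the two views. I'll close the fingers and move above ball 1, high enough to be clear, then check with the wrist camera.

```bash
cat >> h.py <<'E'
from scipy.spatial.transform import Rotation as Rn
B=np.array([[.6167,-.1682],[.5988,-.1205],[.5618,-.0785],[.5563,-.0259],[.5401,.0247]])
def down(yaw):  # jaw axis z at angle yaw in the plane, x down
    x=np.array([0,0,-1.]);z=np.array([np.cos(yaw),np.sin(yaw),0]);return Rn.from_matrix(np.c_[x,np.cross(z,x),z]).as_quat()
E
python3 - <<'E'
from bench import env, kinematics, monitor, eyes, job
from h import *
import pickle
d=B[4]-B[0]; s=monitor.sense(); print(s['joints'].round(3), Rn.from_quat(s['ee_rot']).as_matrix().round(3).tolist())
for yaw in np.deg2rad(np.arange(0,360,45)):
    q=kinematics.ik([*B[0],.15],down(yaw)); q2=kinematics.ik([*B[4],.05],down(yaw))
    print(round(np.rad2deg(yaw)),None if q is None else np.round(q,2),None if q2 is None else np.round(q2,2))
E
```

```text
[ 0.959  0.313  1.498  0.     1.331 -0.223] [[-0.001, -0.925, 0.379], [-0.001, 0.379, 0.925], [-1.0, 0.0, -0.001]]
0 [-0.45  0.63  1.23 -0.    1.28 -0.45] [-0.17  0.56  1.65 -0.    0.93 -0.17]
45 [-0.45  0.63  1.23 -0.    1.28 -1.23] [-0.17  0.56  1.65 -0.    0.93 -0.96]
90 [-0.45  0.63  1.23 -0.    1.28 -2.02] [-0.17  0.56  1.65 -0.    0.93 -1.74]
135 [-0.45  0.63  1.23 -0.    1.28 -2.81] [-0.17  0.56  1.65 -0.    0.93 -2.53]
180 [-0.45  0.63  1.23 -0.    1.28  2.69] None
225 [-0.45  0.63  1.23 -0.    1.28  1.91] [-0.17  0.56  1.65 -0.    0.93  2.19]
270 [-0.45  0.63  1.23 -0.    1.28  1.12] [-0.17  0.56  1.65 -0.    0.93  1.4 ]
315 [-0.45  0.63  1.23 -0.    1.28  0.34] [-0.17  0.56  1.65 -0.    0.93  0.61]
```

```bash
python3 - <<'E'
from bench import env, kinematics, monitor, eyes, job
from h import *
import pickle
env.close_gripper(20)
q=down(np.deg2rad(292))
env.reach([*B[0],.15],q)
s=monitor.sense();print(s['clock'],s['position'],s['contact_force'],s['finger_gap'])
f=eyes.grab_frame('wrist');pickle.dump(f,open('w1.pkl','wb'));cv2.imwrite('pics/w1.png',f['frame'][:,:,::-1])
print(proj(f,np.c_[B,np.full(5,.041)]).round(1).tolist())
E
```

```text
3.6667 [ 0.61690133 -0.16735997  0.15015324] [ 0.24794395  0.83076482 -0.09833398] -0.0018295055511950377
[[256.3, 193.1], [198.4, 191.6], [141.6, 211.2], [84.6, 195.7], [28.8, 191.4]]
```

View pics/w1.png

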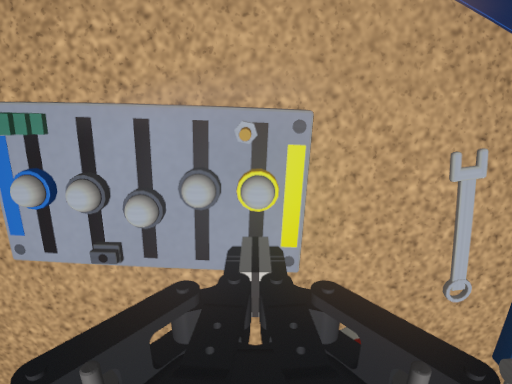

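The wrist view shows the five balls at about (258,192), (199,189), (142,209), (84,194), (29,189). That is within about 2.5 px of the predictions. I'll average in this view and press ball 1.

```bash
python3 - <<'E'
from bench import env, kinematics, monitor, eyes, job
from h import *
import pickle
f=pickle.load(open('w1.pkl','rb'))
W=toplane(f,[(258,191.5),(199.5,189),(142,209.5),(84,194.5),(29,189.5)],.041)[:,:2]
C=(2*B+W)/3; print(W.round(4).tolist(),C.round(4).tolist()); np.save('C.npy',C)
def st(t):
    s=monitor.sense();print(t,round(s['clock'],2),s['position'].round(4),s['contact_force'].round(2))
p=C[0]
env.movel([*p,.075],velocity=.1); st('above')
env.movel([*p,.064],velocity=.03); env.hold(.15); st('hover')
g=env.movel([*p,.051],velocity=.015,guard=6); st(('down',g)); env.hold(.2); st('press')
env.movel([*p,.066],velocity=.03); st('up')
E
```

```text
[[0.6186, -0.169], [0.6014, -0.1206], [0.5635, -0.0784], [0.5572, -0.0251], [0.542, 0.0248]] [[0.6173, -0.1685], [0.5997, -0.1205], [0.5624, -0.0785], [0.5566, -0.0256], [0.5407, 0.0247]]
above 4.62 [ 0.6177 -0.1686  0.0758] [ 0.13  1.05 -0.13]
hover 5.28 [ 0.6174 -0.1685  0.0642] [ 0.55  0.3  -0.58]
('down', False) 6.3 [ 0.6174 -0.1685  0.0512] [-0.38 -0.04  2.14]
press 6.5 [ 0.6174 -0.1685  0.0511] [-0.39  0.01  2.5 ]
up 7.15 [ 0.6172 -0.1684  0.0659] [ 0.61 -1.07  0.31]
```

```bash
python3 - <<'E'
from bench import env, kinematics, monitor, eyes, job
from h import *
C=np.load('C.npy')
def st(n=6):
    F=[];
    for _ in range(n): env.hold(.05); s=monitor.sense(); F.append(s['contact_force'])
    return round(s['clock'],2),s['position'].round(4),np.mean(F,0).round(2)
for i in range(1,5):
    p=C[i]
    env.movel([*p,.066],velocity=.05); print(i+1,'hover',*st())
    g=env.movel([*p,.0508],velocity=.015,guard=6); print(g,'press',*st())
    env.movel([*p,.066],velocity=.03); print('up',*st(3))
    if g: break
E
```

```text
2 hover 8.62 [ 0.5997 -0.1207  0.066 ] [-0.15 -0.33  0.48]
False press 10.09 [ 0.5997 -0.1205  0.0508] [-0.72  0.73  2.82]
up 10.9 [ 0.5996 -0.1205  0.0658] [-0.01 -0.03 -0.46]
3 hover 12.47 [ 0.5624 -0.0786  0.066 ] [-0.02 -0.12  0.2 ]
False press 13.94 [ 0.5624 -0.0785  0.0508] [-0.81  0.4   2.67]
up 14.75 [ 0.5622 -0.0784  0.0658] [ 0.    0.13 -0.31]
4 hover 16.27 [ 0.5566 -0.0258  0.066 ] [-0.03 -0.2  -0.24]
False press 17.73 [ 0.5566 -0.0256  0.0508] [-0.91  0.29  2.68]
up 18.54 [ 0.5565 -0.0256  0.0658] [-0.01  0.18 -0.19]
5 hover 20.05 [0.5408 0.0246 0.066 ] [0.1  0.33 0.15]
False press 21.52 [0.5408 0.0247 0.0509] [-0.91  0.12  2.33]
up 22.32 [0.5406 0.0247 0.0658] [0.02 0.03 0.1 ]
```

```bash
python3 - <<'E'
from bench import env, kinematics, monitor, eyes, job
from h import *
C=np.load('C.npy')
env.movel([*C[4],.20],velocity=.12)
env.movel([.38,.10,.25],velocity=.15); env.hold(.3)
s=monitor.sense();print(s['clock'],s['position'],s['contact_force'])
im=[]
for n in("top","scene"):
    f=eyes.grab_frame(n); im.append(f['frame'][:,:,::-1])
cv2.imwrite('pics/end.png',np.vstack([cv2.resize(im[0][100:240,200:400],(800,560))[:300],cv2.resize(im[1][170:300,90:390],(800,300))]))
E
```

```text
25.275 [0.38011257 0.09990324 0.24986525] [-0.01355783  0.88526747  0.65034574]
```

View pics/end.png

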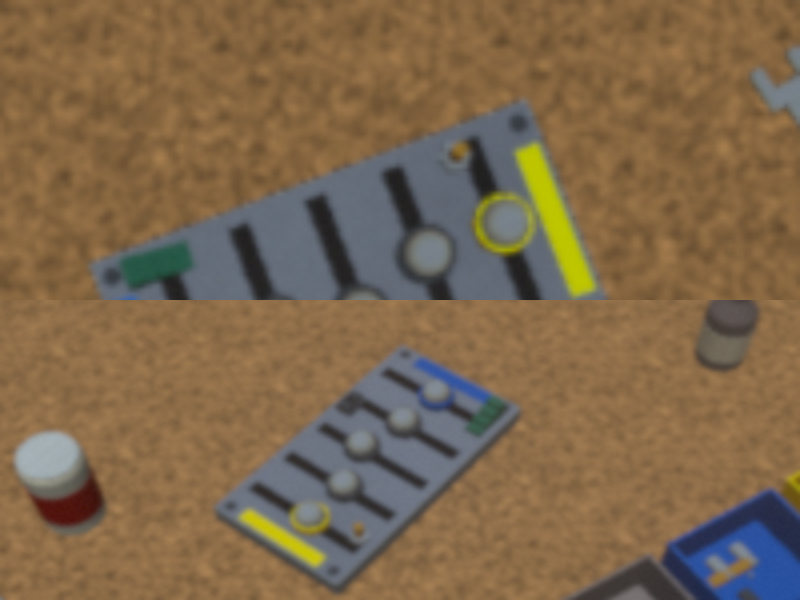

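The end picture shows all five balls standing up. The bolt (about 458,152 in the top half), step block, T-nut and can are where they were, and the arm is clear. I'll hand in now.

```bash
python3 - <<'E'
from bench import job
print(job.hand_in())
E
```

```text
the job is handed in; nothing more can be done
None
```

I pressed all five balls once each with closed fingertips, in order from yellow (1) to blue (5), and handed the job in. The arm was clear and the clock read about 25 s of the 48 s allowed.

- **Locating the balls:** I found them in the top and scene views, and the wrist view agreed within about 2.5 mm.
- **Pressing and travel:** Each press took the fingertips to z ≈ 51 mm, about 5 mm of the 10 mm travel. Between balls the fingertips moved in straight lines about 1 cm above them. No guard tripped.
- **Last checks:** The force returned to about zero after each press. The closing pictures show the balls I could see standing up, and the bolt, step block, T-nut and can where they were. The wrench was only partly in the closing pictures and the brush not at all, but the arm never worked near either.
- **Disagreement:** The force during the presses was 2.3–2.8 N, a little below the nominal 3 N at half travel. If the stated spring values are exact, the true depth was nearer 3–4.5 mm than 5 mm. The force readings vary by about ±0.5 N, and I did not repeat any press because that would have broken the order.

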